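# Find the loose hold-down bolt and hold its cap open

### The job

First press all three red caps of the hold-down bar down until they click and stay shut, then tap the three bolt heads standing out through the caps one after the other, from left to right, each firmly enough to show whether it is loose (the loose one sinks a few millimetres and stays down). Then lift the cap of the loose bolt by its black lug well past halfway (more than 45 degrees) for the spanner and finish while still holding it up there, the other two caps shut and the things around left where they are.

Things in the scene. Friction and masses are not known exactly. Their poses are not given: they have to be found in the camera images.
- hold_down_bar: grey bar with an aluminium top plate, 84 x 280 x 44 mm (plus two small feet, 314 mm long over these), fixed to the bench; origin under its middle, x points across it from the caps' lugs to their hinges (away from the robot), y along it to the left, z up. Three bolts stand in it in a row along y, 95 mm apart, the middle one on the bar's z axis, each under a hinged red cap.
- head_left (a point): middle of the top face of the left bolt's dark steel hex head (18 mm over the corners), 70 mm above the bench while the bolt is up; the head sticks out through a 30 x 26 mm window in the shut cap, 18 mm above the cap's plate. Left and right are as the robot sees them (left = +y).
- bolt_left (a joint): how far the left bolt has sunk, m: 0 = up (start). Just one of the three bolts is loose, and which one changes: a push of about 2.5 N sinks it 5 mm to a stop and it stays down; a tight bolt gives less than 1.5 mm under 20 N. Push with 5 N or more to be sure.
- cap_left (a joint): angle of the left bolt's red cap (46 mm wide, 5 mm thick), rad: 0 = shut, level, held by a ball catch; grows as its front rises, up to 1.4. Starts ajar (0.3 to 0.58). Let go uncaught, it springs up or falls back to between 0.3 and 0.6, never staying wider by itself. The catch acts in the last 0.1 rad: about 4 N down on the lug clicks it in (10 N is safe), 4 to 7 N up pulls it out.
- lug_left (a point): centre of the black lug at the front of the left cap: a disc 18 mm in diameter and 14 mm thick, its axis along the bar's y (so it can be pinched from above across its 14 mm and turns between the fingers as the cap swings), on a 14 mm wide arm. Cap shut: 66 mm in front (-x of the bar) of the bolt's axis, 56 mm above the bench, 26 mm clear of the bar's front, top of the disc at 65 mm. It moves on a circle about point hinge_left.
- hinge_left (a point): middle of the left cap's hinge axis, which runs along the bar's y, 47 mm above the bench and 37 mm behind the bolt's axis; shut, the lug's centre is 103 mm in front of it and 9 mm above it.
- head_middle (a point): middle of the top face of the middle bolt's dark steel hex head (18 mm over the corners), 70 mm above the bench while the bolt is up; the head sticks out through a 30 x 26 mm window in the shut cap, 18 mm above the cap's plate. Left and right are as the robot sees them (left = +y).
- bolt_middle (a joint): how far the middle bolt has sunk, m: 0 = up (start). Just one of the three bolts is loose, and which one changes: a push of about 2.5 N sinks it 5 mm to a stop and it stays down; a tight bolt gives less than 1.5 mm under 20 N. Push with 5 N or more to be sure.
- cap_middle (a joint): angle of the middle bolt's red cap (46 mm wide, 5 mm thick), rad: 0 = shut, level, held by a ball catch; grows as its front rises, up to 1.4. Starts ajar (0.3 to 0.58). Let go uncaught, it springs up or falls back to between 0.3 and 0.6, never staying wider by itself. The catch acts in the last 0.1 rad: about 4 N down on the lug clicks it in (10 N is safe), 4 to 7 N up pulls it out.
- lug_middle (a point): centre of the black lug at the front of the middle cap: a disc 18 mm in diameter and 14 mm thick, its axis along the bar's y (so it can be pinched from above across its 14 mm and turns between the fingers as the cap swings), on a 14 mm wide arm. Cap shut: 66 mm in front (-x of the bar) of the bolt's axis, 56 mm above the bench, 26 mm clear of the bar's front, top of the disc at 65 mm. It moves on a circle about point hinge_middle.
- hinge_middle (a point): middle of the middle cap's hinge axis, which runs along the bar's y, 47 mm above the bench and 37 mm behind the bolt's axis; shut, the lug's centre is 103 mm in front of it and 9 mm above it.
- head_right (a point): middle of the top face of the right bolt's dark steel hex head (18 mm over the corners), 70 mm above the bench while the bolt is up; the head sticks out through a 30 x 26 mm window in the shut cap, 18 mm above the cap's plate. Left and right are as the robot sees them (left = +y).
- bolt_right (a joint): how far the right bolt has sunk, m: 0 = up (start). Just one of the three bolts is loose, and which one changes: a push of about 2.5 N sinks it 5 mm to a stop and it stays down; a tight bolt gives less than 1.5 mm under 20 N. Push with 5 N or more to be sure.
- cap_right (a joint): angle of the right bolt's red cap (46 mm wide, 5 mm thick), rad: 0 = shut, level, held by a ball catch; grows as its front rises, up to 1.4. Starts ajar (0.3 to 0.58). Let go uncaught, it springs up or falls back to between 0.3 and 0.6, never staying wider by itself. The catch acts in the last 0.1 rad: about 4 N down on the lug clicks it in (10 N is safe), 4 to 7 N up pulls it out.
- lug_right (a point): centre of the black lug at the front of the right cap: a disc 18 mm in diameter and 14 mm thick, its axis along the bar's y (so it can be pinched from above across its 14 mm and turns between the fingers as the cap swings), on a 14 mm wide arm. Cap shut: 66 mm in front (-x of the bar) of the bolt's axis, 56 mm above the bench, 26 mm clear of the bar's front, top of the disc at 65 mm. It moves on a circle about point hinge_right.
- hinge_right (a point): middle of the right cap's hinge axis, which runs along the bar's y, 47 mm above the bench and 37 mm behind the bolt's axis; shut, the lug's centre is 103 mm in front of it and 9 mm above it.
- spanner_13: open and ring spanner lying on the bench, 27 x 153 x 6 mm; origin under its middle; a bystander to leave alone
- weight_100: small brass weight with a knob, 25 mm wide, 30 mm high; origin under its middle; a bystander to leave alone
- tape_yellow: roll of tape lying flat, 72 mm in diameter, 19 mm high; origin under its middle; a bystander to leave alone
- jar_2: white jar with a black lid, 66 mm in diameter, 91 mm high; origin under its middle; a bystander to leave alone
- bolt_m8: small spare hex bolt standing on its head, 35 mm high; origin under its middle; a bystander to leave alone

How it is judged:
On the way, in this order (a step that is already met when the one before it is completed fails the run):
1. all three caps are shut (below 0.06 rad) (value of joint each of cap_left, cap_middle, cap_right below 0.06 rad), for 0.2 s.
2. with all three caps shut, tap the left bolt's head (a push of 4 N or more) (all of step 1 and contact force between the fingers and bolt_left above 4 N).
3. with all three caps shut, tap the middle bolt's head (a push of 4 N or more) (all of step 1 and contact force between the fingers and bolt_middle above 4 N).
4. with all three caps shut, tap the right bolt's head (a push of 4 N or more) (all of step 1 and contact force between the fingers and bolt_right above 4 N).
At the end, for the whole second after the job is handed in: The bolt that sank (more than 3 mm down) has its cap held open by the fingers at more than 0.75 rad (about 45 degrees), steady; the other two caps are shut (below 0.06 rad). The program ends holding the cap (((value of joint bolt_left above 0.003 m and value of joint cap_left above 0.75 rad and contact force between the fingers and cap_left above 0.3 N and velocity of joint cap_left below 0.2 rad/s and value of joint each of cap_middle, cap_right below 0.06 rad) or (value of joint bolt_middle above 0.003 m and value of joint cap_middle above 0.75 rad and contact force between the fingers and cap_middle above 0.3 N and velocity of joint cap_middle below 0.2 rad/s and value of joint each of cap_left, cap_right below 0.06 rad) or (value of joint bolt_right above 0.003 m and value of joint cap_right above 0.75 rad and contact force between the fingers and cap_right above 0.3 N and velocity of joint cap_right below 0.2 rad/s and value of joint each of cap_left, cap_middle below 0.06 rad))); the arm keeps its last pose, push and grip.
It fails at once if a bystander on the bench is shifted by more than 20 mm (distance of any of spanner_13, weight_100, tape_yellow, jar_2, bolt_m8 from where it was at the start of the episode above 0.02 m).
It also fails if it takes over 67 s, if anything falls off the work surface, if the arm or the gripper's body presses on something with over 40 N, if the wrist force passes 120 N, or if a joint passes its speed limit or range.

### The arm

A 6-joint arm with a two-finger parallel gripper is mounted at the origin on a cart in front of the work surface, level with it; the furniture and walls round the work are solid. World frame = base frame: x ahead of the robot, y to its left, z up, the work surface at z = 0. Lengths are in m, angles in rad, forces in N, time in s.
With the tool pointing down it reaches from about 0.225 to 0.875 m from the base axis. Payload 3.4 kg.
Tool frame: the origin (TCP) lies at the very end of the fingers, on their centre line; the grasp point (between the pads) lies 19 mm behind it; z points along the fingers, x is the direction in which the jaws open and shut, and the axes are right-handed (so a half turn about z gives the same grasp; the last joint's range is limited). The gripper opens to 85 mm and grips with 20 to 120 N. Pads are 22 mm wide; open, the fingers measure 114 mm over their backs; the gripper's body (76 mm by 85 mm) begins 54 mm behind the grasp point. The pads swing forward as they close: fully open they stand 13 mm farther back than shut.
Start: joints at [-1.425, 0.276, 1.505, -0, 1.361, -0.121], TCP at [0.152, -0.555, 0.231] pointing down, gripper open.
Joint ranges: [-2.89, 2.89], [-0.75, 2.08], [0.22, 2.7], [-1.18, 4.32], [0.11, 2.71], [-2.7, 2.7]. Speed limits (rad/s): [2.57, 2.57, 3.14, 3.14, 3.14, 3.14].

### API

Orientations are given as a unit quaternion [w, x, y, z].
In Python, from rig import manip gives the robot as it stands.
- The arm moves only by the tool carry_out, never from a script. Its argument "series" is a list of rows, each a list of 2 entries, a list of its own where there are three numbers: the shift along the tool's x, y, z in mm, then the turn about the tool's z in degrees. A call has 1 to 10 rows; each row shifts and turns the pose as measured when the row begins, along the tool's axes as they then stand; what a row does not reach is not made up. A row lasts 1/12 s, in which the tool goes at most 41.7 mm and 7.16 degrees, less where a joint would pass 70% of its speed; a pose out of reach is approached as far as the arm can. A call is refused whole if a number of a shift passes 41.7 or a number of a turn 7.16, either way. A call with a gripper value outside its range is refused whole. "fingers" is the finger opening in mm, from 0 to 85.4, set as the call begins (left out, the last holds). The fingers move at their own pace and stop on an object; "squeeze" is the grip in N (left out, the last holds). Time passes only in rows, so rows that do not move let the fingers close. It gives the time, the measured TCP pose, the force and the opening at its end, in the units of the state.
- manip.get_state(): the state, without advancing time (a new reading comes with each control period).
- manip.get_image(name): name is "side" or "top" or "wrist"; returns a dict with "frame" (480x640x3 uint8, blue, green, red), "K" (3x3 intrinsics, pixels), "rvec" (rotation vector, rad) and "tvec" (3), from world to camera coordinates, as OpenCV has them; the wrist camera has in their place "mount" (4x4, takes a point from camera to tool coordinates, whose origin is the TCP and whose axes are the tool frame's). Camera axes: x right, y down, z forward; pixel columns grow to the right and rows downward; lengths in m; the calibration is good to about 2 mm. A picture is of the moment at which its call begins: read the wrist's pose just before it. There is no depth.
- manip.sign_off(): hands the job in, once; it reports no verdict.
The state is a dict: "clock": time; "qpos": joint angles; "qd": joint speeds; "effort": joint torques, N m; "position": TCP position; "ee_rot": TCP orientation; "contact_force": force on the tool from outside, world axes, zero at the start; "moment": the same for the moment, N m; "width": finger opening in m.
Only numpy, scipy, OpenCV 4.12 (cv2) and the standard library are available. Lean on these libraries where they do the work, as an engineer would, in place of code of your own. Each camera call takes 0.05 s, during which the arm holds its last target. There are 200 camera calls.

## Working session

There is one attempt and no reset: what is moved stays moved. The work goes in short steps, Python scripts to look and compute and a tool call to move; the robot and the scene stay as the last step left them, time stands still between calls to the robot, and variables do not carry over. Pictures are saved under pics/ and viewed, about 8 in all and at most 12, crops included, and the job is handed in when it is done.

Besides the shell and the picture viewer there is one more tool, called after "Call:" in YAML: its name, and indented under it one key for each argument. carry_out: Moves the arm, as the interface text tells. Its arguments: {"type":"object","properties":{"series":{"type":"array","items":{"type":"array"}},"fingers":{"type":"number"},"squeeze":{"type":"number"}},"required":["series"]}

```bash
mkdir -p pics; ls
python3 - <<'E'
from rig import manip
import cv2,pickle
s=manip.get_state();print(s)
d={}
for n in("top","side"):
    d[n]=manip.get_image(n);cv2.imwrite(f"pics/{n}0.png",d[n]["frame"])
    print(n,d[n]["K"],d[n]["rvec"],d[n]["tvec"])
pickle.dump(d,open("d0.pkl","wb"))
E
```

```text
pics
{'clock': 0.0, 'qpos': array([-1.42498808e+00,  2.76590399e-01,  1.50615037e+00,  2.46838672e-05,
        1.36069900e+00, -1.21002796e-01]), 'qd': array([-0.00057552,  0.0006806 , -0.00071657, -0.00131275, -0.00248159,
        0.00123072]), 'effort': array([ 1.99781352e-03, -4.16761994e+01, -2.45803767e+01,  3.13265118e-04,
        1.07992798e-02,  1.11660313e-05]), 'position': array([ 0.15152586, -0.55411935,  0.23043547]), 'ee_rot': array([-6.53543994e-04,  7.94874390e-01, -6.06773311e-01, -6.52677257e-04]), 'contact_force': array([ 0.50109739,  0.88347747, -0.04294794]), 'moment': array([-0.05447325,  0.00627277,  0.00044155]), 'width': 0.08524224658069411}
top [[455.21981697   0.         318.22369502]
 [  0.         455.21981697 243.78747071]
 [  0.           0.           1.        ]] [ 2.14155857 -2.17756562  0.1327281 ] [0.11006797 0.57219649 1.2895112 ]
side [[602.63177774   0.         320.64362612]
 [  0.         602.63177774 232.58304561]
 [  0.           0.           1.        ]] [ 0.60005876 -2.42635648  1.4301604 ] [0.54070961 0.1286006  1.4167448 ]
```

View pics/top0.png

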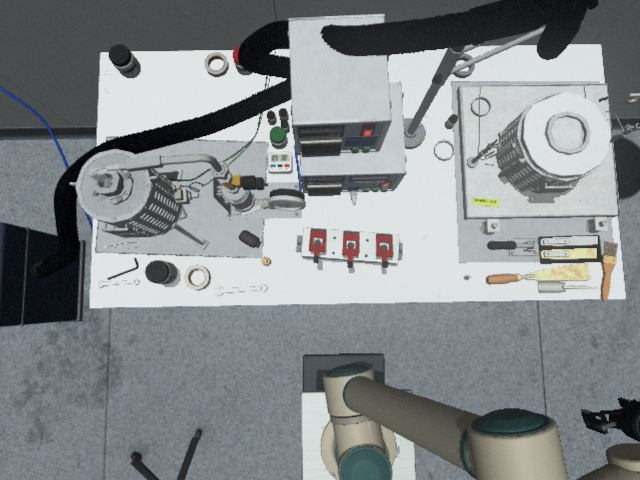

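View pics/side0.png

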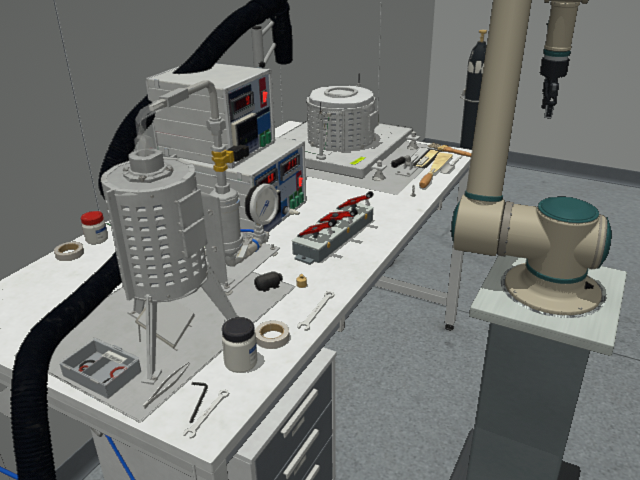

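The top view shows the bar at about (350,247), turned slightly, with three red caps near (317,243), (351,246) and (384,248). The spanner, tape and jar are to its left at (242,290), (197,278) and (160,271). The side view shows the caps ajar. I'll zoom in on the bar next.

Run:
```python
import cv2,pickle
d=pickle.load(open("d0.pkl","rb"))
a=cv2.resize(d["top"]["frame"][220:280,290:410],None,fx=6,fy=6,interpolation=cv2.INTER_CUBIC)
cv2.imwrite("pics/c0.png",a)
```

```text
(no output)
```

View pics/c0.png

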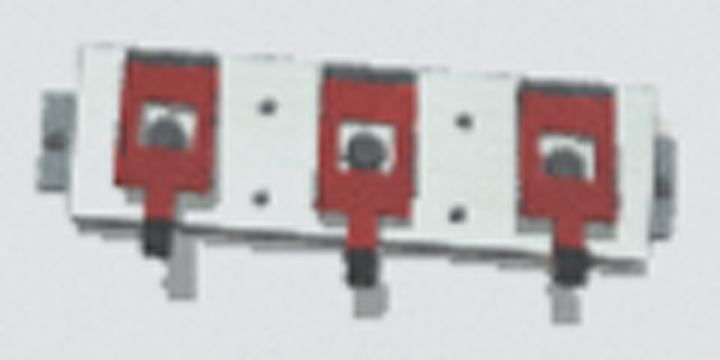

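```bash
cat > h.py <<'E'
import numpy as np,cv2
from scipy.spatial.transform import Rotation as R
def cast(K,Rcw,t,uv,z):
    "pixels -> points on plane z; Rcw,t world->cam"
    uv=np.atleast_2d(np.float64(uv)); r=np.c_[uv,np.ones(len(uv))]@np.linalg.inv(K).T@Rcw
    c=-Rcw.T@t; return c+r*((z-c[2])/r[:,2])[:,None]
def cam(im,s=None):
    if "mount" in im:
        w,x,y,z=s["ee_rot"];T=np.eye(4);T[:3,:3]=R.from_quat([x,y,z,w]).as_matrix();T[:3,3]=s["position"]
        M=np.linalg.inv(T@im["mount"]);return im["K"],M[:3,:3],M[:3,3]
    return im["K"],cv2.Rodrigues(np.float64(im["rvec"]))[0],np.float64(im["tvec"]).ravel()
def proj(c,P):
    K,Rc,t=c;p=(np.atleast_2d(P)@Rc.T+t)@K.T;return p[:,:2]/p[:,2:]
E
python3 - <<'E'
from h import *;import pickle
d=pickle.load(open("d0.pkl","rb"));c=cam(d["top"])
f=lambda p:(np.array(p,float)+.5)/6-.5+[290,220]
C=cast(*c,f([(82,45),(653,88),(645,262),(72,215)]),.044)
print(C.mean(0),C)
S=cast(*c,f([(267,107),(463,122),(262,198),(457,214)]),.045);print(S.mean(0),S)
print(cast(*c,f([(167,130),(367,152),(567,160)]),.07))
v=(C[0]-C[1])[:2];print(np.degrees(np.arctan2(-v[0],v[1])),np.linalg.norm(v))
v=(C[3]-C[2])[:2];print(np.degrees(np.arctan2(-v[0],v[1])),np.linalg.norm(v))
# spanner etc
print("lugs",cast(*c,f([(157,238),(362,267),(570,267)]),.09))
print("bystanders",cast(*c,[(242,290),(197,278),(160,271),(266,261),(466,277)],0.0))
from rig import manip
im=manip.get_image("wrist");print(im["K"],im["mount"])
E
```

```text
[0.5679323  0.00873255 0.044     ] [[ 0.6223528   0.14315709  0.044     ]
 [ 0.59677396 -0.13213141  0.044     ]
 [ 0.51271425 -0.12510164  0.044     ]
 [ 0.5398882   0.14900615  0.044     ]]
[0.5639442 0.009155  0.045    ] [[ 0.59048441  0.05438535  0.045     ]
 [ 0.58162766 -0.03983277  0.045     ]
 [ 0.54646582  0.05770635  0.045     ]
 [ 0.5371989  -0.03563893  0.045     ]]
[[ 0.57692966  0.10277026  0.07      ]
 [ 0.56490161  0.00862253  0.07      ]
 [ 0.55953474 -0.08557598  0.07      ]]
-5.308480125482161 0.27647429518767175
-5.661574992752117 0.275451450524192
lugs [[ 0.52411171  0.10824367  0.09      ]
 [ 0.509097    0.01377838  0.09      ]
 [ 0.50749591 -0.08229673  0.09      ]]
bystanders [[ 0.44464991  0.32746055  0.        ]
 [ 0.48220202  0.46066842  0.        ]
 [ 0.50474693  0.57060463  0.        ]
 [ 0.52923376  0.25645779  0.        ]
 [ 0.47187859 -0.33526828  0.        ]]
[[424.73319611   0.         322.55274651]
 [  0.         424.73319611 241.96737325]
 [  0.           0.           1.        ]] [[ 9.99999433e-01  9.60226572e-04  4.61254742e-04  3.42272996e-04]
 [-1.05560282e-03  9.51407594e-01  3.07932584e-01 -7.88647475e-02]
 [-1.43156214e-04 -3.07932896e-01  9.51408067e-01 -1.41961553e-01]
 [ 0.00000000e+00  0.00000000e+00  0.00000000e+00  1.00000000e+00]]
```

Call:
carry_out:
  series:
    - [[-28,-28,1],0]
    - [[-28,-28,1],0]
    - [[-28,-28,1],0]
    - [[-28,-28,1],0]
    - [[-28,-28,1],0]
    - [[-28,-28,1],0]
    - [[-28,-28,1],0]
    - [[-28,-28,1],0]
  fingers: 0
  squeeze: 40

```text
clock: 0.82
position: [0.3103, -0.2765, 0.2178]
ee_rot: [0.001, 0.79, -0.613, -0.001]
contact_force: [0.5, -0.3, 0.0]
width: 0.0001
```

Call:
carry_out:
  series:
    - [[-28,-28,0],0]
    - [[-28,-28,0],0]
    - [[-28,-28,0],0]
    - [[-28,-28,0],0]
    - [[-28,-28,0],0]
    - [[-28,-28,0],0]
    - [[-28,-28,0],0]
    - [[-28,-28,0],0]

```text
clock: 1.48
position: [0.4744, 0.0124, 0.2173]
ee_rot: [0.001, 0.79, -0.613, -0.0]
contact_force: [0.7, -0.2, 0.5]
width: -0.0
```

Call:
carry_out:
  series:
    - [[0,0,0],-7.1]
    - [[0,0,0],-7.1]
    - [[0,0,0],-7.1]
    - [[0,0,0],-7.1]
    - [[0,0,0],-7.1]
    - [[0,0,0],-7.1]
    - [[0,0,0],-7.1]
    - [[0,0,0],-7.1]
    - [[0,0,0],-7.1]
    - [[0,0,0],-7.1]

```text
clock: 2.32
position: [0.4768, 0.0247, 0.2141]
ee_rot: [-0.002, 0.999, -0.033, -0.002]
contact_force: [-0.2, 0.6, 1.1]
width: 0.0
```

Call:
carry_out:
  series:
    - [[0,0,0],-7.1]
    - [[0,0,0],-7.1]
    - [[0,0,0],-7.1]
    - [[0,0,0],-7.1]
    - [[0,0,0],-7.1]
    - [[0,0,0],-7.1]
    - [[0,0,0],-7.1]
    - [[0,0,0],-7.1]
    - [[0,0,0],-7.1]
    - [[0,0,0],-7.1]

```text
clock: 3.15
position: [0.474, 0.025, 0.2113]
ee_rot: [-0.005, 0.83, 0.558, -0.003]
contact_force: [-0.5, 0.6, 0.2]
width: -0.0003
```

Call:
carry_out:
  series:
    - [[-5,0,0],-6]
    - [[-5,0,0],-6]
    - [[-3,0,0],-5]
    - [[0,0,0],0]

```text
clock: 3.48
position: [0.4691, 0.0125, 0.2102]
ee_rot: [-0.006, 0.731, 0.682, -0.003]
contact_force: [0.9, 0.0, 0.2]
width: -0.0
```

Run:
```python
from h import *;import pickle
from rig import manip
s=manip.get_state();im=manip.get_image("wrist");pickle.dump((s,im),open("w1.pkl","wb"))
print(s["clock"],s["position"],s["ee_rot"],s["contact_force"])
c=cam(im,s);b=np.array([.566,.009,0]);a=np.radians(-5.4);Rb=R.from_euler('z',a).as_matrix()
f=im["frame"].copy()
for y in(.095,0,-.095):
    p=proj(c,b+Rb@[0,y,.07])[0];print(p);cv2.drawMarker(f,tuple(int(v) for v in p),(0,255,0),0,12,1)
cv2.imwrite("pics/w1.png",f)
```

```text
3.4833 [0.46913779 0.01248712 0.21016257] [-0.00648231  0.7314906   0.68181308 -0.00322558] [0.89148685 0.00151549 0.16028089]
[451.37505062 353.48823058]
[326.4504539  351.00299166]
[200.7036583  348.50139599]
```

View pics/w1.png

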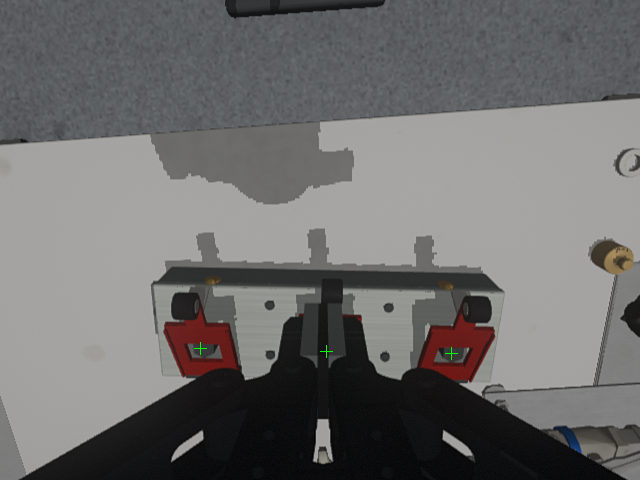

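The view is from the robot side, upside down, with the robot edge at the top. The plate's front corners are at about (153,285) and (503,292), the screws at (270,305), (389,308), (270,355) and (385,356), and the predicted heads fall within a few pixels of the windows. I'll refine the bar pose from these.

Run:
```python
from h import *;import pickle
s,im=pickle.load(open("w1.pkl","rb"));c=cam(im,s);f=im["frame"]
C=cast(*c,[(503,292),(153,285),(163,374),(491,381)],.044);print(C, C[:].mean(0))
v=C[0]-C[1];print(np.degrees(np.arctan2(-v[0],v[1])),np.linalg.norm(v))
g=cv2.cvtColor(f,cv2.COLOR_BGR2GRAY)
S=[]
for u,v in[(389,308),(270,305),(270,355),(385,356)]:
    w=g[v-9:v+10,u-9:u+10];m=(w<90);yy,xx=np.nonzero(m);S.append((u-9+xx.mean(),v-9+yy.mean()))
S=np.array(S);P=cast(*c,S,.045);print(S,P,P.mean(0))
v=P[0]-P[1];print(np.degrees(np.arctan2(-v[0],v[1])),np.linalg.norm(v))
hsv=cv2.cvtColor(f,cv2.COLOR_BGR2HSV)
red=(((hsv[...,0]<8)|(hsv[...,0]>172))&(hsv[...,1]>120)).astype(np.uint8)
for u0,u1 in((150,250),(410,505)):
    sub=red[290:390,u0:u1];cs,h=cv2.findContours(sub,cv2.RETR_CCOMP,cv2.CHAIN_APPROX_NONE)
    for k,q in enumerate(cs):
        if h[0][k][3]>=0 and cv2.contourArea(q)>60:
            m=np.zeros_like(sub);cv2.drawContours(m,cs,k,1,-1);gg=g[290:390,u0:u1]
            dk=(m>0)&(gg<90)&(sub==0);yy,xx=np.nonzero(dk);p=(xx.mean()+u0,yy.mean()+290);print("head",p,dk.sum(),xx.min()+u0,xx.max()+u0,yy.min()+290,yy.max()+290,cast(*c,[p],.07))
cv2.imwrite("pics/w1c.png",cv2.resize(f[270:390,150:510],None,fx=2.2,fy=2.2,interpolation=cv2.INTER_CUBIC))
```

```text
[[ 0.53897128  0.15125336  0.044     ]
 [ 0.51344652 -0.1236283   0.044     ]
 [ 0.59401879 -0.13030828  0.044     ]
 [ 0.62079594  0.14565225  0.044     ]] [0.56680813 0.01074226 0.044     ]
-5.305115939935659 0.2760641947488784
[[388.37142857 307.27142857]
 [269.30985915 304.76056338]
 [273.05785124 356.36363636]
 [384.51351351 356.22972973]] [[ 0.54531255  0.06019524  0.045     ]
 [ 0.53638379 -0.03424324  0.045     ]
 [ 0.58318667 -0.03611278  0.045     ]
 [ 0.58967354  0.05595139  0.045     ]] [0.56363914 0.01144765 0.045     ]
-5.401021490210431 0.09485962185673386
head (np.float64(203.7037037037037), np.float64(350.57142857142856)) 378 185 221 343 358 [[ 0.55898255 -0.08359002  0.07      ]]
head (np.float64(451.343669250646), np.float64(354.71834625323)) 387 434 469 347 362 [[0.57600841 0.10357585 0.07      ]]
```

View pics/w1c.png

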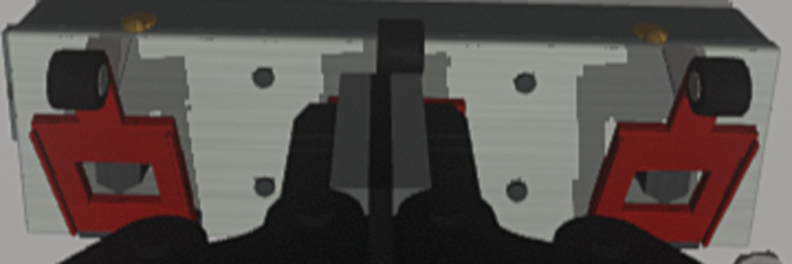

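Bar pose taken: origin (0.567, 0.010), yaw -5.35°. I'll start with the middle lug.

Call:
carry_out:
  series:
    - [[2,15,18],1.35]
    - [[2,15,18],0]
    - [[2,15,18],0]
    - [[0,0,18],0]
    - [[0,0,0],0]

```text
clock: 3.95
position: [0.5165, 0.0158, 0.1366]
ee_rot: [-0.005, 0.745, 0.667, -0.001]
contact_force: [-0.8, 0.5, -0.2]
width: 0.0003
```

Call:
carry_out:
  series:
    - [[0,-1,8],-1]
    - [[0,-2,8],0]
    - [[0,-2,8],0]
    - [[0,-2,8],0]
    - [[0,-2,8],0]
    - [[0,-2,8],0]
    - [[0,-2,7],0]
    - [[0,-2,6],0]
    - [[0,0,4],0]

```text
clock: 4.7
position: [0.5001, 0.0181, 0.0702]
ee_rot: [-0.003, 0.74, 0.672, 0.0]
contact_force: [-2.5, -0.0, 5.6]
width: -0.0004
```

Call:
carry_out:
  series:
    - [[0,0,4],0]
    - [[0,0,4],0]
    - [[0,0,2],0]

```text
clock: 4.95
position: [0.499, 0.0182, 0.0624]
ee_rot: [-0.003, 0.74, 0.672, 0.0]
contact_force: [-7.7, -0.1, 29.4]
width: -0.0001
```

Call:
carry_out:
  series:
    - [[0,0,-20],0]
    - [[0,0,-25],0]
    - [[0,2,-25],0]
    - [[-32,5,-4],0]
    - [[-32,5,0],0]
    - [[-32,4,0],0]
    - [[0,0,0],0]

```text
clock: 5.53
position: [0.5107, -0.0815, 0.1402]
ee_rot: [0.002, 0.738, 0.675, 0.004]
contact_force: [-0.4, 0.1, 0.4]
width: -0.0001
```

Call:
carry_out:
  series:
    - [[1,-2,8],0]
    - [[1,-2,8],0]
    - [[0,-2,8],0]
    - [[0,-2,8],0]
    - [[0,-2,8],0]
    - [[0,-2,8],0]
    - [[0,-2,8],0]
    - [[0,-2,7],0]
    - [[0,-2,6],0]

```text
clock: 6.28
position: [0.4917, -0.0746, 0.0634]
ee_rot: [0.002, 0.737, 0.675, 0.004]
contact_force: [0.9, -0.9, 17.0]
width: -0.0001
```

Call:
carry_out:
  series:
    - [[0,0,4],0]
    - [[0,0,4],0]
    - [[0,0,2],0]

```text
clock: 6.53
position: [0.4919, -0.0748, 0.0624]
ee_rot: [0.004, 0.737, 0.676, 0.004]
contact_force: [-7.9, 1.4, 29.6]
width: -0.0003
```

Call:
carry_out:
  series:
    - [[0,0,-20],0]
    - [[0,0,-25],0]
    - [[0,0,-28],0]
    - [[37,3,-4],0]
    - [[37,3,0],0]
    - [[37,3,0],0]
    - [[37,3,0],0]
    - [[37,3,0],0]
    - [[0,0,0],0]

```text
clock: 7.28
position: [0.526, 0.1148, 0.1441]
ee_rot: [0.007, 0.739, 0.673, 0.009]
contact_force: [0.7, 0.5, 0.8]
width: 0.0002
```

Call:
carry_out:
  series:
    - [[-3,-1,9],0]
    - [[-3,-2,9],0]
    - [[0,-2,8],0]
    - [[0,-2,8],0]
    - [[0,-2,8],0]
    - [[0,-2,8],0]
    - [[0,-2,8],0]
    - [[0,-2,8],0]
    - [[0,-2,7],0]
    - [[0,0,4],0]

```text
clock: 8.12
position: [0.5073, 0.1096, 0.0608]
ee_rot: [0.006, 0.74, 0.673, 0.009]
contact_force: [-12.7, 0.0, 48.3]
width: -0.0
```

Call:
carry_out:
  series:
    - [[0,0,-20],0]
    - [[0,0,-30],0]
    - [[0,10,-35],0]
    - [[0,20,-35],0]
    - [[0,20,-25],0]
    - [[0,15,0],0]
    - [[0,0,0],0]

```text
clock: 8.7
position: [0.5712, 0.1008, 0.2124]
ee_rot: [0.008, 0.74, 0.672, 0.011]
contact_force: [0.4, -0.2, 0.3]
width: -0.0
```

Run:
```python
from h import *;import pickle
from rig import manip
s=manip.get_state();im=manip.get_image("wrist");t=manip.get_image("side")
print(s["clock"],s["position"],s["ee_rot"],s["contact_force"])
a=im["frame"]
c=cam(t);p=proj(c,[.567,.01,.05])[0].astype(int);print(p)
b=t["frame"][p[1]-45:p[1]+45,p[0]-60:p[0]+60]
cv2.imwrite("pics/chk.png",np.vstack([cv2.resize(b,(640,480),interpolation=cv2.INTER_CUBIC)[100:400],a[180:]]))
```

```text
8.7 [0.57117189 0.10081939 0.21237063] [0.00837527 0.74006913 0.67239666 0.01050079] [ 0.43293744 -0.19398036  0.34825846]
[333 220]
```

View pics/chk.png

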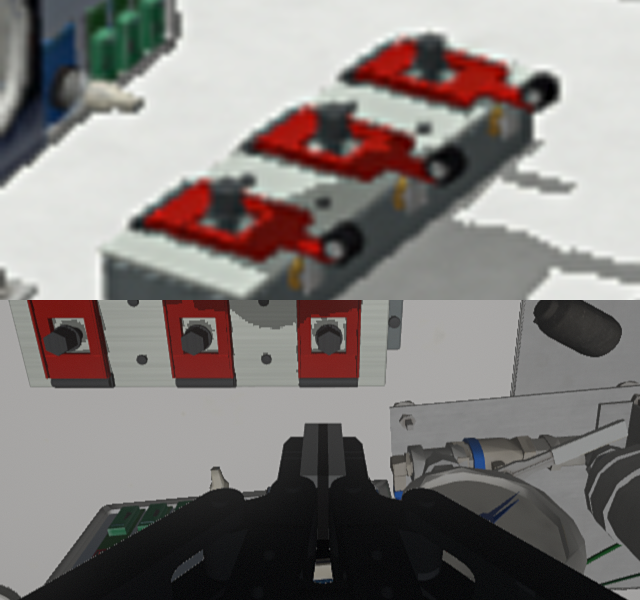

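All three caps are shut in both views, with the heads standing out. In the wrist frame the heads are at about (329,222), (192,220) and (60,220). I'll check the head positions and then tap.

Run:
```python
from h import *
from rig import manip
s=manip.get_state();im=manip.get_image("wrist");c=cam(im,s)
print(cast(*c,[(329,223),(191,221),(56,221)],.07))
g=cv2.cvtColor(im["frame"],cv2.COLOR_BGR2GRAY)
P=proj(c,[[.5759,.1044,.07],[.567,.0098,.07],[.5581,-.0848,.07]]);print(P)
s["ee_rot"];w,x,y,z=s["ee_rot"];M=R.from_quat([x,y,z,w]).as_matrix();print(M)
print(M.T@(np.array([.5759,.1044,.080])-s["position"])*1000)
```

```text
[[ 0.57005255  0.10567202  0.07      ]
 [ 0.55956655  0.01119939  0.07      ]
 [ 0.55073098 -0.0811143   0.07      ]]
[[327.9281581  231.20108134]
 [191.10163215 231.4248052 ]
 [ 53.97882744 231.6490135 ]]
[[ 0.09523963  0.99522535  0.02135233]
 [ 0.9954466  -0.09530174  0.00190778]
 [ 0.00393358  0.02107341 -0.99977019]]
[  3.48391487   5.10977264 131.28159731]
```

Run:
```python
from h import *
from rig import manip
s=manip.get_state();im=manip.get_image("wrist");f=im["frame"];c=cam(im,s)
a=f[170:280,20:400].copy()
for p in proj(c,[[.5759,.1044,.07],[.567,.0098,.07],[.5581,-.0848,.07]]): cv2.drawMarker(a,(int(p[0]-20),int(p[1]-170)),(0,255,0),0,4,1)
cv2.imwrite("pics/hc.png",cv2.resize(a,None,fx=2.1,fy=2.1,interpolation=cv2.INTER_CUBIC))
```

```text
(no output)
```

View pics/hc.png

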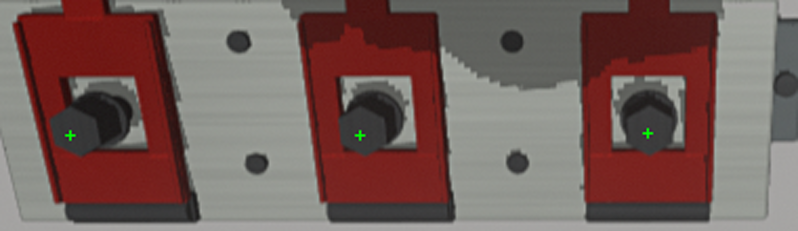

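The predicted crosses sit on the hex top faces to within about 2 mm. Tapping the left head now.

Call:
carry_out:
  series:
    - [[2,2,35],0]
    - [[2,2,35],0]
    - [[0,1,30],0]
    - [[0,0,15],0]
    - [[0,0,8],0]
    - [[0,0,0],0]

```text
clock: 9.4
position: [0.5636, 0.1058, 0.0781]
ee_rot: [0.002, 0.739, 0.673, 0.003]
contact_force: [-1.5, 0.7, -0.0]
width: 0.0003
```

Call:
carry_out:
  series:
    - [[0,0,3],0]
    - [[0,0,3],0]

```text
clock: 9.57
position: [0.5624, 0.1059, 0.0719]
ee_rot: [0.001, 0.739, 0.673, 0.002]
contact_force: [0.1, -0.3, -1.1]
width: 0.0003
```

x drifted 13 mm short, so I'll correct it before touching.

Call:
carry_out:
  series:
    - [[0,0,-5],0]
    - [[-2,7,-2],0]
    - [[-1,6,0],0]
    - [[0,0,0],0]

```text
clock: 9.9
position: [0.5781, 0.1016, 0.083]
ee_rot: [0.003, 0.739, 0.674, 0.005]
contact_force: [0.4, 0.2, 0.2]
width: 0.0001
```

Call:
carry_out:
  series:
    - [[2,-1,4],0]
    - [[0,0,4],0]
    - [[0,0,3],0]
    - [[0,0,2],0]

```text
clock: 10.23
position: [0.58, 0.1036, 0.0711]
ee_rot: [0.005, 0.739, 0.673, 0.007]
contact_force: [-0.9, -0.0, 1.2]
width: -0.0001
```

Call:
carry_out:
  series:
    - [[0,-1,2],0]
    - [[0,0,2],0]

```text
clock: 10.4
position: [0.5802, 0.1037, 0.0693]
ee_rot: [0.006, 0.739, 0.673, 0.008]
contact_force: [-6.3, -0.2, 24.9]
width: 0.0
```

Call:
carry_out:
  series:
    - [[0,0,-8],0]
    - [[-10,-1,-8],0]
    - [[-28,-1,0],0]
    - [[-28,-1,0],0]
    - [[-20,-1,0],0]
    - [[-6,0,0],0]
    - [[0,0,0],0]

```text
clock: 10.98
position: [0.5659, 0.0081, 0.0872]
ee_rot: [0.007, 0.738, 0.675, 0.008]
contact_force: [-0.1, -0.3, 0.2]
width: 0.0003
```

Call:
carry_out:
  series:
    - [[1,0,5],0]
    - [[1,0,5],0]
    - [[0,0,4],0]
    - [[0,0,2],0]
    - [[0,0,2],0]

```text
clock: 11.4
position: [0.5668, 0.0126, 0.0676]
ee_rot: [0.007, 0.737, 0.675, 0.008]
contact_force: [0.1, -1.7, 2.6]
width: 0.0006
```

Call:
carry_out:
  series:
    - [[0,0,2],0]
    - [[0,0,2],0]

```text
clock: 11.57
position: [0.5672, 0.013, 0.0648]
ee_rot: [0.007, 0.737, 0.676, 0.008]
contact_force: [-6.8, -1.2, 26.9]
width: 0.0
```

The middle bolt is loose: it sank 5 mm to its stop. Now the right one.

Call:
carry_out:
  series:
    - [[0,0,-10],0]
    - [[-10,0,-10],0]
    - [[-28,0,0],0]
    - [[-28,0,0],0]
    - [[-21,0,0],0]
    - [[-8,0,0],0]
    - [[0,0,0],0]

```text
clock: 12.15
position: [0.5598, -0.0839, 0.0869]
ee_rot: [0.008, 0.734, 0.679, 0.009]
contact_force: [0.3, -0.2, -0.4]
width: -0.0003
```

Call:
carry_out:
  series:
    - [[0,0,5],0]
    - [[0,0,4],0]
    - [[0,0,3],0]

```text
clock: 12.4
position: [0.5604, -0.0828, 0.0745]
ee_rot: [0.008, 0.735, 0.678, 0.01]
contact_force: [0.4, 0.7, -0.5]
width: 0.0
```

Call:
carry_out:
  series:
    - [[0,0,2],0]
    - [[0,0,2],0]
    - [[0,0,2],0]
    - [[0,0,1],0]

```text
clock: 12.73
position: [0.5602, -0.081, 0.0697]
ee_rot: [0.008, 0.733, 0.68, 0.009]
contact_force: [-2.4, -2.0, 4.3]
width: 0.0
```

Call:
carry_out:
  series:
    - [[0,0,2],0]
    - [[0,0,2],0]

```text
clock: 12.9
position: [0.5603, -0.0811, 0.0695]
ee_rot: [0.01, 0.732, 0.682, 0.008]
contact_force: [-4.8, -0.8, 15.6]
width: -0.0
```

Right bolt is tight. Moving above the middle lug with fingers opened to 45 mm.

Call:
carry_out:
  series:
    - [[0,0,-20],1.2]
    - [[0,0,-25],0]
    - [[15,-12,-10],0]
    - [[25,-18,0],0]
    - [[25,-18,0],0]
    - [[18,-14,0],0]
    - [[6,-4,0],0]
    - [[0,0,0],0]
  fingers: 45

```text
clock: 13.57
position: [0.5003, 0.0203, 0.1253]
ee_rot: [0.01, 0.738, 0.675, 0.01]
contact_force: [-0.6, 0.1, -0.3]
width: 0.0446
```

Call:
carry_out:
  series:
    - [[-2,0,18],0]
    - [[-2,0,18],0]
    - [[0,0,10],0]
    - [[0,0,0],0]

```text
clock: 13.9
position: [0.5056, 0.0152, 0.079]
ee_rot: [0.014, 0.736, 0.676, 0.011]
contact_force: [0.9, 0.4, -0.3]
width: 0.045
```

Run:
```python
from h import *
from rig import manip
s=manip.get_state();im=manip.get_image("wrist")
print(s["position"],s["ee_rot"],s["contact_force"])
cv2.imwrite("pics/w5.png",im["frame"])
```

```text
[0.50560513 0.01516362 0.07903217] [0.01375879 0.73626631 0.67645693 0.01134185] [ 0.92463338  0.37260292 -0.29620457]
```

View pics/w5.png

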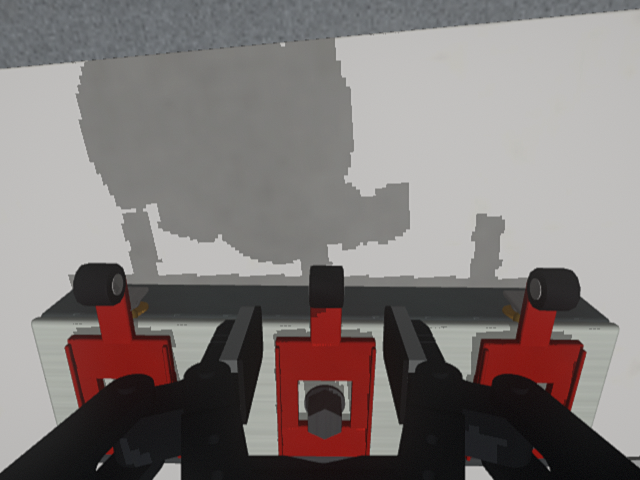

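The lug is at (326,286), centred between the fingers (inner edges at 260 and 385), and all caps are shut. Next I'll check the fore-aft offset.

Run:
```python
from h import *
from rig import manip
s=manip.get_state();im=manip.get_image("wrist");c=cam(im,s)
P=cast(*c,[(326,286)],.058);print(P, proj(c,[[.5013,.016,.056],s["position"]]))
w,x,y,z=s["ee_rot"];M=R.from_quat([x,y,z,w]).as_matrix();print(M[:,2])
for q in([.5013,.016,.056],P[0]):print(M.T@(np.array(q)-s["position"])*1000)
```

```text
[[0.50047012 0.01665411 0.058     ]] [[324.59371767 285.80443474]
 [323.26435079 325.48184496]]
[ 0.03636502 -0.00505212 -0.9993258 ]
[ 0.58782774 -5.79646189 23.53757853]
[ 1.16533987 -6.60483618 21.50544367]
```

Call:
carry_out:
  series:
    - [[1,-4,10],0]
    - [[0,-2,12],0]
    - [[0,-1,12],0]
    - [[0,0,5],0]
    - [[0,0,0],0]

```text
clock: 14.42
position: [0.5079, 0.014, 0.0443]
ee_rot: [0.019, 0.737, 0.676, 0.016]
contact_force: [0.1, 0.7, 0.4]
width: 0.0446
```

Call:
carry_out:
  series:
    - [[1,-5,2],0]
    - [[1,-5,3],0]
    - [[0,0,0],0]

```text
clock: 14.67
position: [0.4997, 0.0164, 0.0401]
ee_rot: [0.02, 0.737, 0.676, 0.017]
contact_force: [-0.7, 0.5, -0.4]
width: 0.0451
```

Call:
carry_out:
  series:
    - [[0,0,0],0]
    - [[0,0,0],0]
    - [[0,0,0],0]
    - [[0,0,0],0]
    - [[0,0,0],0]
  fingers: 0
  squeeze: 50

```text
clock: 15.08
position: [0.4999, 0.0171, 0.0413]
ee_rot: [0.021, 0.737, 0.675, 0.018]
contact_force: [-0.0, 0.1, -1.3]
width: 0.0127
```

Call:
carry_out:
  series:
    - [[0,1,-5],0]
    - [[0,1,-5],0]
    - [[0,3,-6],0]
    - [[0,3,-6],0]

```text
clock: 15.42
position: [0.5046, 0.0165, 0.0624]
ee_rot: [0.018, 0.737, 0.675, 0.015]
contact_force: [1.1, -0.8, -5.0]
width: 0.0128
```

Call:
carry_out:
  series:
    - [[0,3,-7],0]
    - [[0,3,-7],0]
    - [[0,4,-7],0]
    - [[0,4,-6],0]
    - [[0,4,-6],0]

```text
clock: 15.83
position: [0.5253, 0.0146, 0.1005]
ee_rot: [0.02, 0.737, 0.675, 0.017]
contact_force: [6.2, -0.8, -12.2]
width: 0.0126
```

Call:
carry_out:
  series:
    - [[0,6,-5],0]
    - [[0,6,-5],0]
    - [[0,6,-4],0]
    - [[0,6,-4],0]
    - [[0,4,-2],0]
    - [[0,0,0],0]

```text
clock: 16.33
position: [0.5501, 0.0123, 0.1224]
ee_rot: [0.016, 0.737, 0.675, 0.013]
contact_force: [0.1, 1.0, -7.9]
width: 0.0132
```

Call:
carry_out:
  series:
    - [[0,0,0],0]
    - [[0,0,0],0]
    - [[0,0,0],0]
    - [[0,0,0],0]

```text
clock: 16.67
position: [0.5499, 0.0124, 0.1223]
ee_rot: [0.016, 0.737, 0.675, 0.013]
contact_force: [1.1, 0.4, -7.7]
width: 0.0127
```

Run:
```python
from h import *
from rig import manip
s=manip.get_state();im=manip.get_image("wrist");t=manip.get_image("side");T=manip.get_image("top")
print(s["clock"],s["position"],s["contact_force"],s["width"],abs(s["qd"]).max())
p=proj(cam(t),[.55,.01,.08])[0].astype(int)
b=cv2.resize(t["frame"][p[1]-60:p[1]+60,p[0]-80:p[0]+80],(400,300),interpolation=cv2.INTER_CUBIC)
d=cv2.resize(im["frame"],(400,300))
e=np.vstack([np.hstack([b,d]),cv2.resize(T["frame"][210:310,100:500],(800,200))]);cv2.imwrite("pics/end.png",e)
```

```text
16.6667 [0.54989238 0.01235451 0.12230587] [ 1.09326071  0.38036452 -7.72937561] 0.012720260517508564 0.006007003150334022
```

View pics/end.png

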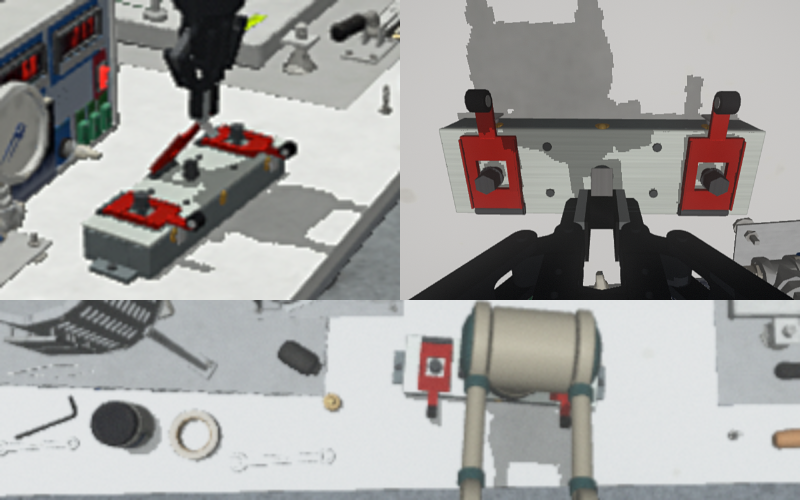

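The middle cap is held up steeply at about 0.95 rad, and the outer caps are shut. The middle bolt stands lower and the bystanders are where they were. The arm is still, so I'm handing in.

```bash
python3 -c "
from rig import manip
print(manip.sign_off())"
```

```text
the job is handed in; nothing more can be done
None
```

I did the whole job and handed it in at about 17 s on the robot's clock; `sign_off` gives no verdict.

- **Caps:** I pressed all three shut (17 to 48 N on the lugs). The side and wrist pictures showed them level before I tapped anything.
- **Taps:** I tapped left, middle, then right. The left bolt held at 25 N and the right at 16 N. The middle one sank about 5 mm, so it is the loose one.
- **Lift:** I pinched the middle cap's lug and swung it up to about 0.95 rad, worked out from how far the fingers moved. I left the gripper holding it there.

**Last checks:** the arm was still. It felt about 8 N on the tool, and the finger opening was 12.7 mm. The pictures show the middle cap steeply up and the outer two shut. The bystanders look unmoved; I judged this by eye and did not measure it.

**What went off:**
- The tool tilted by a degree or two during the moves, so I had to correct its position before the left tap (13 mm) and before the pinch (8 mm).
- The finger opening on the lug reads 12.7 mm against its stated 14 mm, and I did not look into why; the grip held throughout the lift.

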